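# Spin-test three rotor units and seat the binding one in the repair socket

## Robot

A 7-joint arm with a two-finger parallel gripper is mounted at the origin on the work surface. World frame = base frame: x ahead of the robot, y to its left, z up, the work surface at z = 0. Lengths are in m, angles in rad, forces in N, time in s.
With the tool pointing down it reaches from about 0.4 to 0.875 m from the base axis. Payload 4.4 kg.
Tool frame: the origin (TCP) lies on the mounting face of the last link; the fingertips stand 173 mm ahead of it and the grasp point (between the pads) lies 155 mm ahead of it; z points along the fingers, x is the direction in which the jaws open and shut, and the axes are right-handed (so a half turn about z gives the same grasp; the last joint's range is limited). The gripper opens to 85 mm and grips with 20 to 120 N. Pads are 22 mm wide; open, the fingers measure 114 mm over their backs; the gripper's body (76 mm by 85 mm) begins 54 mm behind the grasp point. The pads swing forward as they close: fully open they stand 13 mm farther back than shut.
Start: joints at [-1.337, 0.628, 0.038, 1.517, -0.027, 0.996, -0.02], TCP at [0.192, 0.621, 0.405] pointing down, gripper open.
Joint ranges: [-3.06, 3.06], [-0.37, 2.12], [-1.25, 1.32], [0.18, 2.47], [-1.1, 4.24], [0.23, 1.98], [-2.94, 2.94]. Speed limits (rad/s): [2.57, 2.57, 3.14, 3.14, 3.14, 3.14, 3.14].

## Interface

Orientations are given as a unit quaternion [w, x, y, z].
In Python, from rig import get_obs, grab_frame, hand_in gives the robot as it stands. The module is installed in compiled form; this text tells all that it offers.
- The arm moves only by the tool play_rows, never from a script. Its argument "plan" is a list of rows, each an object of numbers: "dx", "dy", "dz": the shift along the tool's x, y, z in mm; "ax", "ay", "az": the turn, a rotation vector about the tool's x, y, z in degrees; "hand": the opening, from 0 (shut) to 1 (fully open). A call has 1 to 12 rows; each row is the pose to reach, as a shift and turn from the pose commanded when the call began, along the tool's axes at that moment; what a row does not reach only later rows make up. A row lasts 1/8 s, in which the tool goes at most 62.5 mm and 10.7 degrees, less where a joint would pass 70% of its speed; a pose out of reach is approached as far as the arm can. A call with a gripper value outside its range is refused whole. The fingers move at their own pace and stop on an object; "squeeze" is the grip in N (left out, the last holds). Time passes only in rows, so rows that repeat a pose let the fingers close. It gives the time, the measured TCP pose, the force and the opening at its end, in the units of the state.
- get_obs(): the state, without advancing time (a new reading comes with each control period).
- grab_frame(name): name is "side" or "top"; returns a dict with "image" (480x640x3 uint8, red, green, blue), "K" (3x3 intrinsics, pixels), "k1" (the pictures are not rectified: a ray, as slopes to the right and down, at radius r is drawn at 1 + k1 r^2 times it, then the intrinsics apply), "R" (3x3) and "t" (3): a world point X has camera coordinates R X + t. Camera axes: x right, y down, z forward; pixel columns grow to the right and rows downward; lengths in m; the calibration is good to about 2 mm. A picture is of the moment at which its call begins. There is no depth.
- hand_in(): hands the job in, once; it reports no verdict.
The state is a dict: "clock": time; "joint_positions": joint angles; "joint_velocities": joint speeds; "joint_efforts": joint torques, N m; "ee_pos": TCP position; "ee_rot": TCP orientation; "ft_force": force on the tool from outside, world axes, zero at the start; "torque": the same for the moment, N m; "grip_width": opening from 0.0 (shut) to 1.0 (fully open).
Only numpy, scipy, OpenCV 4.12 (cv2) and the standard library are available. Lean on these libraries where they do the work, as an engineer would, in place of code of your own. Each camera call takes 0.05 s, during which the arm holds its last target. There are 200 camera calls.

## Task

With all three units standing in the test rack, spin each rotor in one direction by pushing an arm lightly: get the two good ones to run through a full turn or more, and turn the one that binds a good quarter turn, but not past half a turn. Only then lift the binding unit out and seat it in the repair socket, upright and fully home, feeling it in gently without forcing or dropping it. Leave the two free-running units in their pockets and do not disturb the jar, the bottle or the tube rack.

Things in the scene. Friction and masses are not known exactly. Their poses are not given: they have to be found in the camera images.
- unit_a: A rotor unit (three, alike to the eye; about 0.7 kg): steel base block 50 x 50 mm, 32 mm high, and fixed on it a square post 20 x 20 mm, sides parallel to the block, from 32 to 88 mm above the underside, for lifting. A white two-armed rotor turns round the post; whether it runs free or binds is unknown. Origin: centre of the underside, z up along the rotor axis.
- wheel_a (a joint): Rotor of unit_a, rad, anticlockwise from above, no stops, counts past full turns; starts within 0.5 of 0 = arms along the unit x axis. Two arms 8 mm thick, with 16 mm sleeves 42 mm from the axis (reach 50), 36 to 56 mm above the underside; hub 34 mm across. Free: one push lets it coast a turn or so. Binding: needs about 1 N at a sleeve throughout, stops dead.
- unit_b: A second rotor unit (three, alike to the eye; about 0.7 kg): steel base block 50 x 50 mm, 32 mm high, and fixed on it a square post 20 x 20 mm, sides parallel to the block, from 32 to 88 mm above the underside, for lifting. A white two-armed rotor turns round the post; whether it runs free or binds is unknown. Origin: centre of the underside, z up along the rotor axis.
- wheel_b (a joint): Rotor of unit_b, rad, anticlockwise from above, no stops, counts past full turns; starts within 0.5 of 0 = arms along the unit x axis. Two arms 8 mm thick, with 16 mm sleeves 42 mm from the axis (reach 50), 36 to 56 mm above the underside; hub 34 mm across. Free: one push lets it coast a turn or so. Binding: needs about 1 N at a sleeve throughout, stops dead.
- unit_c: A third rotor unit (three, alike to the eye; about 0.7 kg): steel base block 50 x 50 mm, 32 mm high, and fixed on it a square post 20 x 20 mm, sides parallel to the block, from 32 to 88 mm above the underside, for lifting. A white two-armed rotor turns round the post; whether it runs free or binds is unknown. Origin: centre of the underside, z up along the rotor axis.
- wheel_c (a joint): Rotor of unit_c, rad, anticlockwise from above, no stops, counts past full turns; starts within 0.5 of 0 = arms along the unit x axis. Two arms 8 mm thick, with 16 mm sleeves 42 mm from the axis (reach 50), 36 to 56 mm above the underside; hub 34 mm across. Free: one push lets it coast a turn or so. Binding: needs about 1 N at a sleeve throughout, stops dead.
- rack: Fixed aluminium test rack, 76 mm (x) by 360 mm (y), 25 mm high, with three square pockets 52.5 mm wide, 12 mm deep, in a row along its y axis at -140, 0 and +140 mm, chamfered mouths. The three units stand in it in unknown order, square to it. Origin: centre of its underside.
- cradle: Fixed black repair socket, a block 80 x 80 mm, 25 mm high, with one empty square pocket 52.5 mm wide, 12 mm deep, with a 2 mm chamfer, its sides parallel to the block. Origin: centre of its underside.
- socket_floor (a point): Centre of the pocket floor of the repair socket, 13 mm above the table: where the centre of a unit's underside comes when it is fully home. Axes as cradle.
- jar: Bystander: loose glass jar with a dark lid, 72 mm across, 100 mm high, origin at the centre of its underside.
- bottle: Bystander: loose white bottle with a blue cap, 52 mm across, 120 mm high, origin at the centre of its underside.
- tube_rack: Bystander: loose red tube rack, 80 x 120 mm, 45 mm high, origin at the centre of its underside.
Mind the look-alikes: they are no part of the job. What is shaped like the unit_c but blue or yellow is not meant.

How it is judged:
By the outcome, as a careful person would: the job done as asked, in the order asked, and still so for the second after the job is handed in, with the robot touching nothing.
It also fails if it takes over 72 s, if anything falls off the work surface, if the arm or the gripper's body presses on something with over 40 N, if the wrist force passes 120 N, or if a joint passes its speed limit or range.

## Working session

There is one attempt and no reset: what is moved stays moved. The work goes in short steps, Python scripts to look and compute and a tool call to move; the robot and the scene stay as the last step left them, time stands still between calls to the robot, and variables do not carry over. Pictures are saved under pics/ and viewed, about 8 in all and at most 12, crops included, and the job is handed in when it is done.

Besides the shell and the picture viewer there is one more tool, called after "Emit:" as name(argument=value, ...), one argument or row to a line, values as JSON. play_rows: Moves the arm, as the interface text tells. Its arguments: {"type":"object","properties":{"plan":{"type":"array"},"squeeze":{"type":"number"}},"required":["plan"]}

```bash
mkdir -p pics; cat > h.py <<'E'
import numpy as np, cv2
from rig import get_obs, grab_frame
def snap(name,fn):
    f=grab_frame(name); cv2.imwrite('pics/'+fn,f['image'][:,:,::-1]); np.savez('pics/'+fn+'.npz',**{k:f[k] for k in('K','k1','R','t','image')}); return f
def proj(f,X):
    X=np.atleast_2d(X); c=X@np.array(f['R']).T+np.array(f['t']); s=c[:,:2]/c[:,2:]
    r2=(s**2).sum(1,keepdims=True); s=s*(1+float(f['k1'])*r2); K=np.array(f['K']); return s@K[:2,:2].T+K[:2,2]
def unproj(f,uv,z):
    uv=np.atleast_2d(uv).astype(float); K=np.array(f['K']); d=(uv-K[:2,2])@np.linalg.inv(K[:2,:2]).T
    s=d.copy()
    for _ in range(30): s=d/(1+float(f['k1'])*(s**2).sum(1,keepdims=True))
    R=np.array(f['R']);t=np.array(f['t']); D=np.c_[s,np.ones(len(s))]@R; C=-R.T@t
    return C+D*((z-C[2])/D[:,2])[:,None]
E
python3 - <<'E'
from h import *
for n in('top','side'):
    f=snap(n,n+'0.png'); print(n,f['K'],f['k1'],f['R'],f['t'],-np.array(f['R']).T@np.array(f['t']))
print(get_obs())
E
```

```text
top [[522.63738362   0.         328.18779388]
 [  0.         522.63738362 244.16759097]
 [  0.           0.           1.        ]] -0.06576601622793629 [[ 0.00666482 -0.99922352 -0.03883216]
 [-0.9972173  -0.00375795 -0.07445487]
 [ 0.07425113  0.03922033 -0.99646803]] [0.01183167 0.54219396 1.00676192] [ 0.46585313 -0.02562552  1.0440345 ]
side [[486.93046131   0.         317.77254157]
 [  0.         486.93046131 242.89019084]
 [  0.           0.           1.        ]] -0.11223280797588456 [[ 0.77273857 -0.63472118 -0.00203286]
 [-0.47363888 -0.57449161 -0.66755195]
 [ 0.4225415   0.51680597 -0.74456045]] [-0.40170246  0.26919388  0.70971503] [ 0.13802762 -0.4671044   0.70731004]
{'clock': 0.1, 'joint_positions': array([-1.33680154,  0.62924114,  0.03838777,  1.51831669, -0.02700299,
        0.99632211, -0.01996957]), 'joint_velocities': array([ 8.55826670e-04, -3.78575611e-03,  1.24661398e-03, -2.98044080e-03,
        1.30759525e-03, -5.55985469e-05, -1.07809078e-03]), 'joint_efforts': array([ 3.04315668e-03, -5.64530182e+01,  1.23056743e+00, -1.93969059e+01,
        1.13409743e-02,  5.53272359e-03,  5.42880386e-06]), 'ee_pos': array([0.19181797, 0.62075125, 0.40387227]), 'ee_rot': array([ 5.18780855e-04,  8.04752328e-01,  5.93610062e-01, -7.17993711e-04]), 'ft_force': array([0.27980729, 1.68028054, 0.32211624]), 'torque': array([ 0.03350285,  0.01519559, -0.03497215]), 'grip_width': 0.9980129893142402}
```

View pics/top0.png

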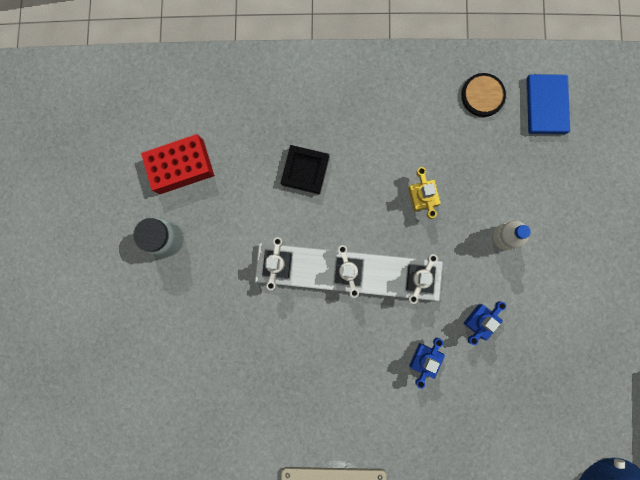

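View pics/side0.png

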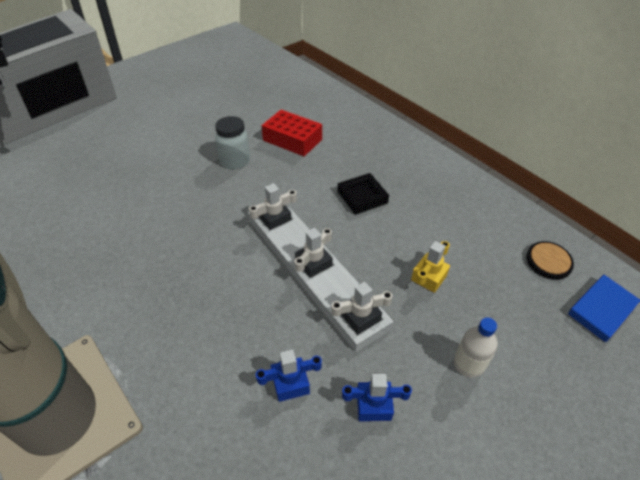

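Top view: rack runs along y around (348,270) with white-rotor units at about (276,263), (348,270), (422,279). Cradle is at (305,170), jar (153,235), bottle (515,235), tube rack (178,163); blue and yellow decoys lie near the rack. Next I'll zoom in for precise corners.

```bash
python3 - <<'E'
from h import *
t=np.load('pics/top0.png.npz'); s=np.load('pics/side0.png.npz')
a=t['image'][140:310,250:450,::-1]; cv2.imwrite('pics/topc.png',cv2.resize(a,None,fx=4,fy=3.5,interpolation=cv2.INTER_CUBIC))
a=s['image'][165:355,230:410,::-1]; cv2.imwrite('pics/sidec.png',cv2.resize(a,None,fx=4,fy=3,interpolation=cv2.INTER_CUBIC))
# rough
for n,uv,z in [('L',(273,263),.101),('M',(348,271),.101),('R',(424,279),.101),('cr',(305,170),.025),('jar',(152,235),.1),('bot',(522,232),.12),('yel',(430,190),.088),('b1',(432,366),.088),('b2',(491,325),.088),('tube',(177,157),.045)]:
    print(n,unproj(t,uv,z).round(4))
# cradle mask fit
from scipy.optimize import minimize
def fit(f,box,thr,p0):
    g=cv2.cvtColor(f['image'],cv2.COLOR_RGB2GRAY); u0,v0,u1,v1=box
    m=np.zeros(g.shape,np.uint8); m[v0:v1,u0:u1]=(g[v0:v1,u0:u1]<thr)
    n,l,st,_=cv2.connectedComponentsWithStats(m); k=1+np.argmax(st[1:,4]); m=(l==k).astype(np.uint8)
    c,_=cv2.findContours(m,0,1); m=cv2.fillPoly(np.zeros_like(m),[cv2.convexHull(max(c,key=len))],1)
    S=8; M=cv2.resize(m[v0:v1,u0:u1],None,fx=S,fy=S,interpolation=0)
    def cost(p):
        c,sn=np.cos(p[2]),np.sin(p[2]); P=np.array([[x,y,z] for x in(-.04,.04) for y in(-.04,.04) for z in(0,.025)])
        W=np.c_[p[0]+c*P[:,0]-sn*P[:,1],p[1]+sn*P[:,0]+c*P[:,1],P[:,2]]
        q=(proj(f,W)-[u0-.5,v0-.5])*S
        A=np.zeros_like(M); cv2.fillPoly(A,[cv2.convexHull(np.round(q).astype(np.int32))],1)
        return (A!=M).sum()/S**2
    r=minimize(cost,p0,method='Nelder-Mead',options=dict(initial_simplex=np.array(p0)+np.array([[0,0,0],[.005,0,0],[0,.005,0],[0,0,.1]]),xatol=1e-5,fatol=.1)); return r.x,r.fun,m.sum()
p=unproj(t,(305,170),.025)[0]
for thr in(40,50,60,70):
  print(thr,fit(t,(270,135,340,205),thr,[p[0],p[1],-.2]), fit(s,(325,165,400,222),thr,[p[0],p[1],-.2]))
E
```

```text
L [[0.5015 0.1115 0.101 ]]
M [[ 0.4878 -0.0246  0.101 ]]
R [[ 0.4741 -0.1609  0.101 ]]
cr [[0.6892 0.0615 0.025 ]]
jar [[0.552  0.3385 0.1   ]]
bot [[ 0.5576 -0.3321  0.12  ]]
yel [[ 0.6378 -0.175   0.088 ]]
b1 [[ 0.3177 -0.1766  0.088 ]]
b2 [[ 0.3917 -0.2835  0.088 ]]
tube [[0.7122 0.3144 0.045 ]]
40 (array([ 0.69328033,  0.06402614, -0.23329713]), np.float64(50.265625), np.uint64(1714)) (array([ 0.69421498,  0.06546102, -0.25120675]), np.float64(85.703125), np.uint64(1348))
50 (array([ 0.69300298,  0.06380178, -0.23328382]), np.float64(49.359375), np.uint64(1739)) (array([ 0.69381857,  0.06568855, -0.23107811]), np.float64(57.265625), np.uint64(1397))
60 (array([ 0.69313088,  0.0639535 , -0.2383592 ]), np.float64(58.28125), np.uint64(1773)) (array([ 0.6937267 ,  0.06532843, -0.23245549]), np.float64(58.390625), np.uint64(1437))
70 (array([ 0.69251352,  0.06398944, -0.2497087 ]), np.float64(115.171875), np.uint64(1834)) (array([ 0.69390582,  0.06520231, -0.22152246]), np.float64(96.609375), np.uint64(1512))
```

View pics/topc.png

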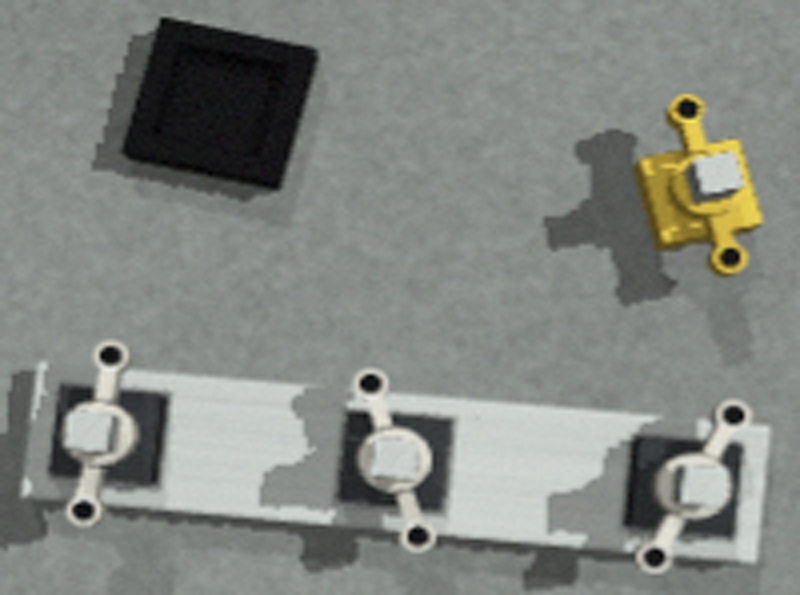

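View pics/sidec.png

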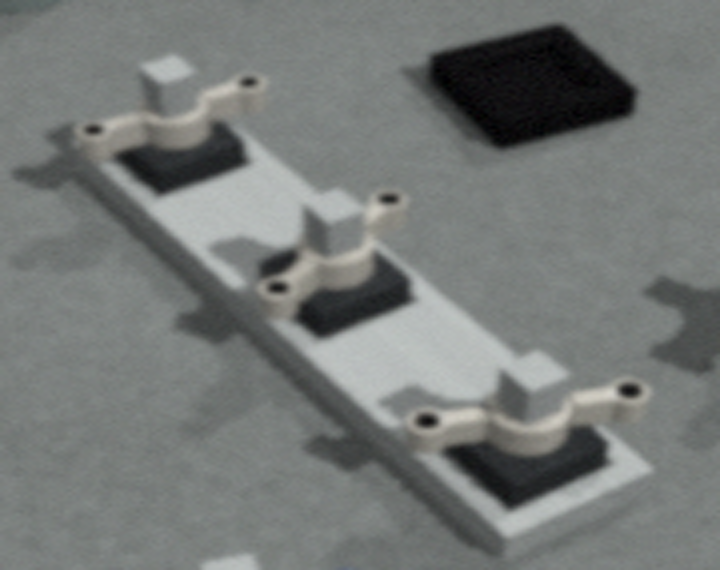

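Crops: top crop shows the post tops at crop px (88,432), (395,460), (704,487) and the sleeve holes; side crop shows the same features. Now I'll fit the rack pose from these.

```bash
python3 - <<'E'
from h import *
from scipy.optimize import least_squares
t=np.load('pics/top0.png.npz'); s=np.load('pics/side0.png.npz')
T=lambda L:np.array([(250+(x+.5)/4-.5,140+(y+.5)/3.5-.5) for x,y in L])
S=lambda L:np.array([(230+(x+.5)/4-.5,165+(y+.5)/3-.5) for x,y in L])
tp=T([(88,432),(395,460),(704,487)]); th=T([(111,355),(83,510),(370,383),(417,537),(733,415),(654,557)])
sp=S([(167,69),(334,206),(533,367)]); sh=S([(249,82),(93,130),(389,199),(277,288),(630,391),(427,420)])
def model(p):
    c,n=np.cos(p[2]),np.sin(p[2]); P=[];H=[]
    for k,yy in enumerate((.14,0,-.14)):
        o=np.array([p[0]-n*yy,p[1]+c*yy]); P.append([*o,.101]); a=p[3+k]
        for q in(1,-1): H.append([o[0]+q*.042*np.cos(a),o[1]+q*.042*np.sin(a),.069])
    return np.array(P),np.array(H)
def res(p,which):
    P,H=model(p); r=[]
    if 't' in which: r+=[proj(t,P)-tp,proj(t,H)-th]
    if 's' in which: r+=[proj(s,P)-sp,proj(s,H)-sh]
    return np.concatenate(r).ravel()
for w in('t','s','ts'):
    r=least_squares(res,[.488,-.025,-.1,-.2,.2,-.3],args=(w,)); print(w,r.x.round(4),np.sqrt((r.fun**2).mean()).round(2)); print(r.fun.reshape(-1,2).round(1).tolist())
print(model(r.x)[0].round(4),model(r.x)[1].round(4))
c,n=np.cos(r.x[2]),np.sin(r.x[2])
Q=np.array([[r.x[0]+c*a-n*b,r.x[1]+n*a+c*b,.025] for a,b in((.038,.18),(-.038,.18),(-.038,-.18),(.038,-.18))])
print(((proj(t,Q)-[249.5+.125,139.5+.14])*[4,3.5]).round(0).tolist())
print('blue b1 posts'); 
E
```

```text
t [ 0.4884 -0.0247 -0.0965 -0.144   0.2652 -0.4562] 0.24
[[-0.3, -0.3], [-0.3, -0.4], [0.1, -0.2], [-0.1, 0.3], [-0.1, 0.2], [0.2, 0.2], [0.1, -0.2], [0.2, 0.2], [0.2, 0.3]]
s [ 0.4904 -0.0235 -0.0933 -0.1384  0.27   -0.4675] 0.25
[[0.1, -0.1], [-0.1, -0.4], [0.3, 0.6], [-0.1, 0.4], [0.1, 0.2], [-0.1, 0.1], [0.0, -0.2], [-0.2, -0.2], [-0.0, -0.2]]
ts [ 0.4893 -0.0243 -0.0944 -0.1422  0.2674 -0.4622] 0.48
[[-0.6, -0.6], [-0.5, -0.9], [-0.1, -0.9], [-0.4, -0.0], [-0.3, -0.1], [-0.1, -0.2], [-0.1, -0.6], [0.1, -0.3], [-0.2, -0.4], [-0.0, 0.4], [-0.3, 0.1], [0.1, 1.4], [-0.2, 0.8], [-0.1, 0.6], [-0.2, 0.6], [-0.2, 0.3], [-0.5, 0.4], [-0.3, 0.6]]
[[ 0.5025  0.1151  0.101 ]
 [ 0.4893 -0.0243  0.101 ]
 [ 0.4761 -0.1637  0.101 ]] [[ 0.5441  0.1091  0.069 ]
 [ 0.4609  0.121   0.069 ]
 [ 0.5298 -0.0132  0.069 ]
 [ 0.4488 -0.0354  0.069 ]
 [ 0.5137 -0.1824  0.069 ]
 [ 0.4385 -0.1449  0.069 ]]
[[37.0, 361.0], [20.0, 495.0], [756.0, 561.0], [770.0, 424.0]]
blue b1 posts
```

```bash
cat >> h.py <<'E'
from scipy.spatial.transform import Rotation as Ro
U={'L':(.5025,.1151,-8.1),'M':(.4893,-.0243,15.3),'R':(.4761,-.1637,-26.5)}
def rows(W,pose=None):
    """world targets -> shifts mm in tool frame now"""
    o=get_obs(); p=o['ee_pos'] if pose is None else np.array(pose); q=o['ee_rot']; R=Ro.from_quat(q[[1,2,3,0]])
    x=R.as_matrix()[:,0]; print('yaw x',np.degrees(np.arctan2(x[1],x[0])).round(2),'z',R.as_matrix()[:,2].round(4),'p',p.round(4),'F',o['ft_force'].round(1),'t',round(o['clock'],2))
    print(R.inv().apply((np.atleast_2d(W)-p)*1000).round(1).tolist())
def arc(u,rho,angs,z): return [[U[u][0]+rho*np.cos(np.radians(a)),U[u][1]+rho*np.sin(np.radians(a)),z] for a in angs]
E
python3 - <<'E'
from h import *
rows(arc('L',.046,[-51],.29))
E
```

```text
yaw x 72.83 z [-5.0e-04 -1.7e-03 -1.0e+00] p [0.1918 0.6208 0.4039] F [0.3 1.7 0.3] t 0.1
[[-416.8, 484.3, 114.6]]
```

Emit:
play_rows(
  plan=[
    {"dx": -35, "dy": 40, "dz": 5, "az": -4, "hand": 0},
    {"dx": -75, "dy": 87, "dz": 15, "az": -8, "hand": 0},
    {"dx": -115, "dy": 134, "dz": 30, "az": -11.8, "hand": 0},
    {"dx": -155, "dy": 180, "dz": 45, "az": -11.8, "hand": 0},
    {"dx": -195, "dy": 226, "dz": 60, "az": -11.8, "hand": 0},
    {"dx": -235, "dy": 273, "dz": 75, "az": -11.8, "hand": 0},
    {"dx": -275, "dy": 320, "dz": 90, "az": -11.8, "hand": 0},
    {"dx": -315, "dy": 366, "dz": 105, "az": -11.8, "hand": 0},
    {"dx": -355, "dy": 412, "dz": 114, "az": -11.8, "hand": 0},
    {"dx": -390, "dy": 453, "dz": 114, "az": -11.8, "hand": 0},
    {"dx": -417, "dy": 484, "dz": 114, "az": -11.8, "hand": 0},
    {"dx": -417, "dy": 484, "dz": 114, "az": -11.8, "hand": 0},
  ],
  squeeze=25,
)

```text
$.plan[0]: bad value
```

```bash
python3 - <<'E'
from h import *
f=snap('side','side1.png'); o=get_obs()
a=cv2.resize(f['image'][80:300,200:440,::-1].copy(),None,fx=3,fy=2.6,interpolation=cv2.INTER_CUBIC)
R=Ro.from_quat(o['ee_rot'][[1,2,3,0]])
for d,c in((.173,(0,0,255)),(.186,(0,255,0)),(.160,(255,0,0))):
    for k in(-11,11):
        q=proj(f,o['ee_pos']+R.apply([0,k/1000,d]))[0]; cv2.circle(a,(int((q[0]-200)*3),int((q[1]-80)*2.6)),3,c,-1)
cv2.imwrite('pics/s1c.png',a); print(o['grip_width'])
rows(arc('L',.046,[-51],.233)+arc('L',.046,-51+np.cumsum([6,9,12,15,18,21,24,26]),.233))
E
```

```text
0.9987208265226148
yaw x 72.83 z [-4.0e-04 -1.3e-03 -1.0e+00] p [0.1918 0.6208 0.404 ] F [-0.7 -0.3  0.4] t 0.15
[[-416.8, 484.3, 171.6], [-412.7, 486.8, 171.6], [-406.1, 489.7, 171.6], [-396.7, 491.8, 171.6], [-384.7, 491.7, 171.6], [-370.9, 487.4, 171.6], [-357.5, 477.4, 171.5], [-347.7, 461.0, 171.5], [-345.6, 440.4, 171.5]]
```

View pics/s1c.png

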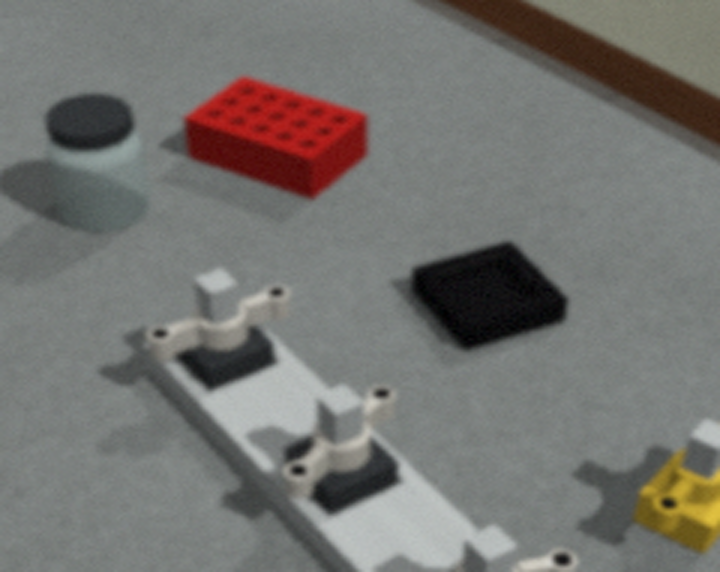

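The call was refused ("bad value") and nothing moved; this picture shows the scene unchanged. I'll resend with every field filled in.

Emit:
play_rows(
  plan=[
    {"dx": -35, "dy": 40, "dz": 5, "ax": 0, "ay": 0, "az": -4, "hand": 0},
    {"dx": -75, "dy": 87, "dz": 15, "ax": 0, "ay": 0, "az": -8, "hand": 0},
    {"dx": -115, "dy": 134, "dz": 30, "ax": 0, "ay": 0, "az": -11.8, "hand": 0},
    {"dx": -155, "dy": 180, "dz": 45, "ax": 0, "ay": 0, "az": -11.8, "hand": 0},
    {"dx": -195, "dy": 226, "dz": 60, "ax": 0, "ay": 0, "az": -11.8, "hand": 0},
    {"dx": -235, "dy": 273, "dz": 75, "ax": 0, "ay": 0, "az": -11.8, "hand": 0},
    {"dx": -275, "dy": 320, "dz": 90, "ax": 0, "ay": 0, "az": -11.8, "hand": 0},
    {"dx": -315, "dy": 366, "dz": 105, "ax": 0, "ay": 0, "az": -11.8, "hand": 0},
    {"dx": -355, "dy": 412, "dz": 114, "ax": 0, "ay": 0, "az": -11.8, "hand": 0},
    {"dx": -390, "dy": 453, "dz": 114, "ax": 0, "ay": 0, "az": -11.8, "hand": 0},
    {"dx": -417, "dy": 484, "dz": 114, "ax": 0, "ay": 0, "az": -11.8, "hand": 0},
    {"dx": -417, "dy": 484, "dz": 114, "ax": 0, "ay": 0, "az": -11.8, "hand": 0},
  ],
  squeeze=25,
)

```text
clock: 1.65
ee_pos: [0.5327, 0.0755, 0.2904]
ee_rot: [0.001, 0.742, 0.67, -0.0]
ft_force: [0.8, 0.3, -0.8]
grip_width: -0.0
```

```bash
python3 - <<'E'
from h import *
f=snap('side','side2.png'); o=get_obs()
a=cv2.resize(f['image'][80:300,200:440,::-1].copy(),None,fx=3,fy=2.6,interpolation=cv2.INTER_CUBIC)
R=Ro.from_quat(o['ee_rot'][[1,2,3,0]])
for d,c in((.173,(0,0,255)),(.186,(0,255,0)),(.160,(255,0,0))):
    for k in(-11,11):
        q=proj(f,o['ee_pos']+R.apply([0,k/1000,d]))[0]; cv2.circle(a,(int((q[0]-200)*3),int((q[1]-80)*2.6)),3,c,-1)
cv2.imwrite('pics/s2c.png',a); print(o['grip_width'])
rows(arc('L',.046,[-51],.233)+arc('L',.046,-51+np.cumsum([6,9,12,15,18,21,24,26]),.233))
E
```

```text
-0.0014083479216407718
yaw x 84.41 z [-3.e-04 -4.e-04 -1.e+00] p [0.5316 0.0781 0.2904] F [-0.5  0.7  0. ] t 1.7
[[1.3, -0.3, 57.4], [4.8, 3.0, 57.4], [10.8, 7.1, 57.4], [19.5, 11.1, 57.4], [31.3, 13.4, 57.4], [45.6, 12.0, 57.4], [60.8, 4.8, 57.4], [73.7, -9.3, 57.4], [79.9, -29.0, 57.4]]
```

View pics/s2c.png

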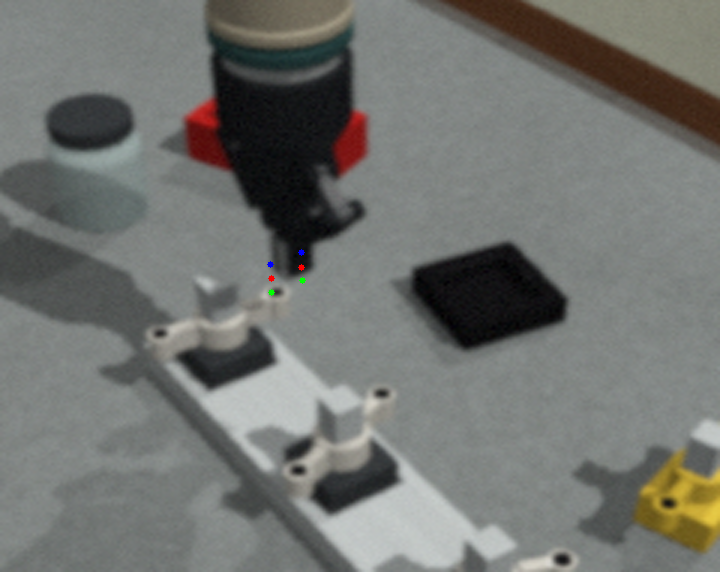

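Picture: the shut tips sit at the red 173 mm marks (285,272), so that figure holds for the shut state. Rotor L's far sleeve is at (277,293). Pushing now.

Emit:
play_rows(
  plan=[
    {"dx": 1, "dy": 0, "dz": 30, "ax": 0, "ay": 0, "az": 0, "hand": 0},
    {"dx": 1, "dy": 0, "dz": 60, "ax": 0, "ay": 0, "az": 0, "hand": 0},
    {"dx": 5, "dy": 3, "dz": 60, "ax": 0, "ay": 0, "az": 0, "hand": 0},
    {"dx": 11, "dy": 7, "dz": 60, "ax": 0, "ay": 0, "az": 0, "hand": 0},
    {"dx": 19.5, "dy": 11, "dz": 60, "ax": 0, "ay": 0, "az": 0, "hand": 0},
    {"dx": 31, "dy": 13.5, "dz": 60, "ax": 0, "ay": 0, "az": 0, "hand": 0},
    {"dx": 45.5, "dy": 12, "dz": 60, "ax": 0, "ay": 0, "az": 0, "hand": 0},
    {"dx": 61, "dy": 5, "dz": 60, "ax": 0, "ay": 0, "az": 0, "hand": 0},
    {"dx": 73.5, "dy": -9.5, "dz": 60, "ax": 0, "ay": 0, "az": 0, "hand": 0},
    {"dx": 80, "dy": -29, "dz": 60, "ax": 0, "ay": 0, "az": 0, "hand": 0},
    {"dx": 80, "dy": -29, "dz": 20, "ax": 0, "ay": 0, "az": 0, "hand": 0},
    {"dx": 80, "dy": -29, "dz": -10, "ax": 0, "ay": 0, "az": 0, "hand": 0},
  ],
)

```text
clock: 3.2
ee_pos: [0.5084, 0.163, 0.3015]
ee_rot: [-0.0, 0.739, 0.674, -0.001]
ft_force: [1.1, 0.2, -0.2]
grip_width: 0.001
```

```bash
python3 - <<'E'
from h import *
F=[snap('side','p1_%d.png'%k) for k in range(16)]
t=[]
for k in range(0,16):
    im=F[k]['image'][:,:,::-1][170:245,235:325]; t.append(cv2.resize(im,None,fx=2.2,fy=2,interpolation=cv2.INTER_CUBIC))
cv2.imwrite('pics/m1.png',np.vstack([np.hstack(t[i:i+4]) for i in range(0,16,4)]))
print(get_obs()['clock'])
E
```

```text
4.0
```

View pics/m1.png

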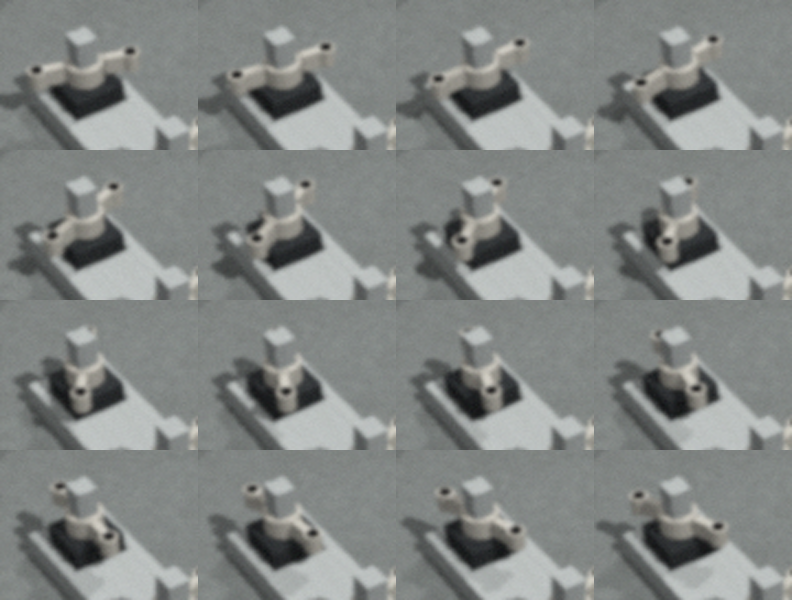

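Burst: rotor L coasts anticlockwise after the push, going from about (35,70)-(130,50) through more than 100° over 16 frames, so L runs free. Next, a numeric rotor-angle tracker for the rest.

```bash
cat >> h.py <<'E'
def est(f,u,ret=False):
    g=cv2.GaussianBlur(f['image'],(3,3),0).astype(np.float32); A=np.arange(0,180,2); sc=[]
    w=g.min(2)*(1)+4*(g[:,:,0]-g[:,:,2])
    for a in A:
        P=[];H=[]
        for s in(1,-1):
            e=np.array([np.cos(np.radians(a)),np.sin(np.radians(a))])*s; n=np.array([-e[1],e[0]])
            for r in(.024,.028,.032): P.append([U[u][0]+r*e[0],U[u][1]+r*e[1],.065])
            for d in(e,n,-n,-e): P.append([U[u][0]+.042*e[0]+.006*d[0],U[u][1]+.042*e[1]+.006*d[1],.069])
            H.append([U[u][0]+.042*e[0],U[u][1]+.042*e[1],.069])
        S=lambda Q:cv2.remap(w,*[c.astype(np.float32).reshape(1,-1) for c in proj(f,Q).T],cv2.INTER_LINEAR)
        sc.append(S(np.array(P)).mean()-.5*S(np.array(H)).mean())
    k=int(np.argmax(sc)); return (int(A[k]),round(float(sc[k]),0),round(float(np.median(sc)),0))
E
python3 - <<'E'
from h import *
t=np.load('pics/top0.png.npz'); s=np.load('pics/side0.png.npz')
for u in 'LMR': print(u,U[u][2]%180,est(t,u),est(s,u))
print([est(np.load('pics/p1_%d.png.npz'%k),'L')[0] for k in range(16)])
rows(arc('M',.046,[-28],.29)+arc('M',.046,[-28],.233)+arc('M',.046,-28+np.cumsum([6,9,12,15,18,21,24,26]),.230))
E
```

```text
L 171.9 (172, 199.0, 45.0) (172, 121.0, 62.0)
M 15.3 (16, 201.0, 56.0) (16, 135.0, 65.0)
R 153.5 (154, 201.0, 55.0) (154, 161.0, 63.0)
[158, 166, 178, 6, 14, 24, 32, 42, 52, 60, 68, 76, 84, 94, 102, 110]
yaw x 84.61 z [-3.e-04 -1.e-04 -1.e+00] p [0.5098 0.162  0.3005] F [-0.1 -1.   0.3] t 4.0
[[-205.1, 39.5, 10.6], [-205.1, 39.5, 67.6], [-200.6, 41.2, 70.6], [-193.5, 42.7, 70.5], [-183.9, 42.9, 70.5], [-172.1, 40.5, 70.5], [-159.5, 33.6, 70.5], [-148.2, 21.2, 70.6], [-141.8, 3.2, 70.6], [-143.8, -17.4, 70.6]]
```

Emit:
play_rows(
  plan=[
    {"dx": -30, "dy": 6, "dz": 2, "ax": 0, "ay": 0, "az": 0, "hand": 0},
    {"dx": -85, "dy": 17, "dz": 4, "ax": 0, "ay": 0, "az": 0, "hand": 0},
    {"dx": -140, "dy": 27, "dz": 8, "ax": 0, "ay": 0, "az": 0, "hand": 0},
    {"dx": -185, "dy": 36, "dz": 10, "ax": 0, "ay": 0, "az": 0, "hand": 0},
    {"dx": -205, "dy": 39.5, "dz": 10, "ax": 0, "ay": 0, "az": 0, "hand": 0},
    {"dx": -205, "dy": 39.5, "dz": 40, "ax": 0, "ay": 0, "az": 0, "hand": 0},
  ],
)

```text
clock: 4.75
ee_pos: [0.5311, -0.0487, 0.262]
ee_rot: [0.002, 0.741, 0.671, 0.002]
ft_force: [-0.2, 0.5, -0.4]
grip_width: 0.002
```

```bash
python3 - <<'E'
from h import *
print([est(snap('side','p2_%d.png'%k),'L') for k in range(3)])
print(get_obs()['clock'])
rows(arc('M',.046,[-28],.23)+arc('M',.046,-28+np.cumsum([6,9,12,15,18,21,24,26]),.230))
E
```

```text
[(50, 67.0, 47.0), (56, 68.0, 47.0), (64, 67.0, 48.0)]
4.9
yaw x 84.61 z [-3.1e-03  3.0e-04 -1.0e+00] p [ 0.5293 -0.0458  0.2598] F [-0.2 -0.8  0.7] t 4.9
[[-0.0, 0.7, 29.8], [4.5, 2.3, 29.8], [11.6, 3.8, 29.8], [21.2, 4.1, 29.8], [32.9, 1.6, 29.8], [45.6, -5.2, 29.8], [56.8, -17.7, 29.9], [63.2, -35.7, 29.9], [61.3, -56.3, 30.0]]
```

L has now turned about 420° (past a full turn). Push M.

Emit:
play_rows(
  plan=[
    {"dx": 0, "dy": 0.5, "dz": 30, "ax": 0, "ay": 0, "az": 0, "hand": 0},
    {"dx": 4.5, "dy": 2.5, "dz": 30, "ax": 0, "ay": 0, "az": 0, "hand": 0},
    {"dx": 11.5, "dy": 4, "dz": 30, "ax": 0, "ay": 0, "az": 0, "hand": 0},
    {"dx": 21, "dy": 4, "dz": 30, "ax": 0, "ay": 0, "az": 0, "hand": 0},
    {"dx": 33, "dy": 1.5, "dz": 30, "ax": 0, "ay": 0, "az": 0, "hand": 0},
    {"dx": 45.5, "dy": -5, "dz": 30, "ax": 0, "ay": 0, "az": 0, "hand": 0},
    {"dx": 57, "dy": -17.5, "dz": 30, "ax": 0, "ay": 0, "az": 0, "hand": 0},
    {"dx": 63, "dy": -35.5, "dz": 30, "ax": 0, "ay": 0, "az": 0, "hand": 0},
    {"dx": 61.5, "dy": -56.5, "dz": 30, "ax": 0, "ay": 0, "az": 0, "hand": 0},
    {"dx": 61.5, "dy": -56.5, "dz": -10, "ax": 0, "ay": 0, "az": 0, "hand": 0},
    {"dx": 61.5, "dy": -56.5, "dz": -40, "ax": 0, "ay": 0, "az": 0, "hand": 0},
  ],
)

```text
clock: 6.28
ee_pos: [0.4781, 0.0217, 0.3015]
ee_rot: [-0.001, 0.739, 0.674, -0.001]
ft_force: [1.0, -0.6, 0.1]
grip_width: -0.004
```

```bash
python3 - <<'E'
from h import *
print([(est(f,'M'),est(f,'L')) for f in [snap('side','p3_%d.png'%k) for k in range(6)]])
print(get_obs()['clock'])
rows(arc('R',.046,[-69.5],.29)+arc('R',.046,-69.5+np.cumsum([0,6,9,12,15,18,21,24,26]),.230))
E
```

```text
[((134, 139.0, 65.0), (42, 91.0, 46.0)), ((134, 140.0, 66.0), (46, 93.0, 48.0)), ((134, 138.0, 68.0), (50, 96.0, 47.0)), ((134, 139.0, 67.0), (54, 95.0, 47.0)), ((134, 139.0, 68.0), (58, 96.0, 46.0)), ((134, 140.0, 68.0), (62, 97.0, 44.0))]
6.575
yaw x 84.65 z [-2.2e-03 -1.0e-04 -1.0e+00] p [0.4786 0.0211 0.2998] F [-0.7 -0.4 -0.8] t 6.58
[[-225.6, 34.8, 9.8], [-225.6, 35.0, 69.8], [-223.3, 39.2, 69.8], [-219.0, 45.0, 69.8], [-212.0, 51.6, 69.8], [-201.5, 57.5, 69.8], [-187.5, 60.8, 69.8], [-170.9, 58.9, 69.8], [-154.1, 49.7, 69.8], [-141.9, 33.0, 69.8]]
```

M stopped dead at 134°, so it binds and has turned ~119°. Now R.

Emit:
play_rows(
  plan=[
    {"dx": -30, "dy": 5, "dz": 2, "ax": 0, "ay": 0, "az": 0, "hand": 0},
    {"dx": -85, "dy": 13, "dz": 4, "ax": 0, "ay": 0, "az": 0, "hand": 0},
    {"dx": -140, "dy": 22, "dz": 6, "ax": 0, "ay": 0, "az": 0, "hand": 0},
    {"dx": -195, "dy": 30, "dz": 8, "ax": 0, "ay": 0, "az": 0, "hand": 0},
    {"dx": -225.5, "dy": 35, "dz": 10, "ax": 0, "ay": 0, "az": 0, "hand": 0},
    {"dx": -225.5, "dy": 35, "dz": 40, "ax": 0, "ay": 0, "az": 0, "hand": 0},
    {"dx": -225.5, "dy": 35, "dz": 40, "ax": 0, "ay": 0, "az": 0, "hand": 0},
  ],
)

```text
clock: 7.45
ee_pos: [0.4916, -0.2067, 0.258]
ee_rot: [-0.003, 0.74, 0.673, -0.002]
ft_force: [-0.5, -0.4, 0.4]
grip_width: 0.001
```

```bash
python3 - <<'E'
from h import *
rows(arc('R',.046,-69.5+np.cumsum([0,6,9,12,15,18,21,24,26]),.230))
E
```

```text
yaw x 84.59 z [-0.0064  0.0026 -1.    ] p [ 0.4916 -0.2067  0.258 ] F [-0.5 -0.4  0.4] t 7.45
[[-0.1, 0.8, 28.0], [2.2, 5.0, 27.9], [6.5, 10.8, 27.9], [13.5, 17.4, 27.9], [23.9, 23.3, 27.9], [38.0, 26.6, 27.9], [54.6, 24.7, 27.9], [71.4, 15.5, 28.0], [83.6, -1.3, 28.1]]
```

Emit:
play_rows(
  plan=[
    {"dx": 0, "dy": 1, "dz": 29, "ax": 0, "ay": 0, "az": 0, "hand": 0},
    {"dx": 2, "dy": 5, "dz": 29, "ax": 0, "ay": 0, "az": 0, "hand": 0},
    {"dx": 6.5, "dy": 11, "dz": 29, "ax": 0, "ay": 0, "az": 0, "hand": 0},
    {"dx": 13.5, "dy": 17.5, "dz": 29, "ax": 0, "ay": 0, "az": 0, "hand": 0},
    {"dx": 24, "dy": 23, "dz": 29, "ax": 0, "ay": 0, "az": 0, "hand": 0},
    {"dx": 38, "dy": 26.5, "dz": 29, "ax": 0, "ay": 0, "az": 0, "hand": 0},
    {"dx": 54.5, "dy": 24.5, "dz": 29, "ax": 0, "ay": 0, "az": 0, "hand": 0},
    {"dx": 71.5, "dy": 15.5, "dz": 29, "ax": 0, "ay": 0, "az": 0, "hand": 0},
    {"dx": 83.5, "dy": -1.5, "dz": 29, "ax": 0, "ay": 0, "az": 0, "hand": 0},
    {"dx": 83.5, "dy": -1.5, "dz": -10, "ax": 0, "ay": 0, "az": 0, "hand": 0},
    {"dx": 83.5, "dy": -1.5, "dz": -50, "ax": 0, "ay": 0, "az": 0, "hand": 0},
  ],
)

```text
clock: 8.82
ee_pos: [0.4983, -0.1224, 0.311]
ee_rot: [-0.001, 0.739, 0.674, -0.001]
ft_force: [-1.2, -0.4, -0.3]
grip_width: 0.003
```

```bash
python3 - <<'E'
from h import *
F=[snap('side','p4_%d.png'%k) for k in range(30)]
print([est(f,'R')[0] for f in F]); print([est(f,'L')[0] for f in F[::5]],[est(f,'M') for f in F[::15]])
print(get_obs()['clock'])
rows([[*U['M'][:2],.33],[*U['M'][:2],.248]])
E
```

```text
[144, 156, 166, 178, 10, 20, 32, 42, 52, 64, 74, 84, 94, 104, 114, 124, 134, 142, 152, 160, 170, 178, 8, 16, 26, 34, 42, 50, 58, 66]
[166, 166, 166, 166, 166, 166] [(134, 124.0, 54.0), (134, 125.0, 53.0)]
10.325
yaw x 84.63 z [-0.  0. -1.] p [ 0.4995 -0.1237  0.3107] F [ 0.2 -0.8 -0.1] t 10.32
[[98.0, -19.4, -19.3], [98.0, -19.4, 62.7]]
```

R has turned ~450° and is still coasting, L has stopped, and M is still at 134°. Now to grasp M.

Emit:
play_rows(
  plan=[
    {"dx": 30, "dy": -6, "dz": -10, "ax": 0, "ay": 0, "az": 0, "hand": 0.65},
    {"dx": 70, "dy": -14, "dz": -19, "ax": 0, "ay": 0, "az": 0, "hand": 0.65},
    {"dx": 98, "dy": -19.5, "dz": -19, "ax": 0, "ay": 0, "az": 0, "hand": 0.65},
    {"dx": 98, "dy": -19.5, "dz": -19, "ax": 0, "ay": 0, "az": 0, "hand": 0.65},
    {"dx": 98, "dy": -19.5, "dz": 0, "ax": 0, "ay": 0, "az": 0, "hand": 0.65},
    {"dx": 98, "dy": -19.5, "dz": 30, "ax": 0, "ay": 0, "az": 0, "hand": 0.65},
    {"dx": 98, "dy": -19.5, "dz": 55, "ax": 0, "ay": 0, "az": 0, "hand": 0.65},
    {"dx": 98, "dy": -19.5, "dz": 63, "ax": 0, "ay": 0, "az": 0, "hand": 0.65},
    {"dx": 98, "dy": -19.5, "dz": 63, "ax": 0, "ay": 0, "az": 0, "hand": 0.65},
  ],
  squeeze=25,
)

```text
clock: 11.45
ee_pos: [0.4893, -0.025, 0.2475]
ee_rot: [-0.0, 0.74, 0.673, -0.0]
ft_force: [-0.5, 0.8, 0.8]
grip_width: 0.654
```

```bash
python3 - <<'E'
from h import *
f=snap('side','g0.png'); print(est(f,'M'),est(f,'R'),est(f,'L'))
a=f['image'][130:300,240:400,::-1]; cv2.imwrite('pics/g0c.png',cv2.resize(a,None,fx=4,fy=3.5,interpolation=cv2.INTER_CUBIC))
rows([[*U['M'][:2],.247]])
E
```

```text
(134, 96.0, 50.0) (36, 156.0, 54.0) (166, 79.0, 59.0)
yaw x 84.58 z [ 5.e-04 -3.e-04 -1.e+00] p [ 0.4895 -0.0249  0.2481] F [ 0.1  0.9 -0.1] t 11.5
[[0.5, -0.3, 1.1]]
```

View pics/g0c.png

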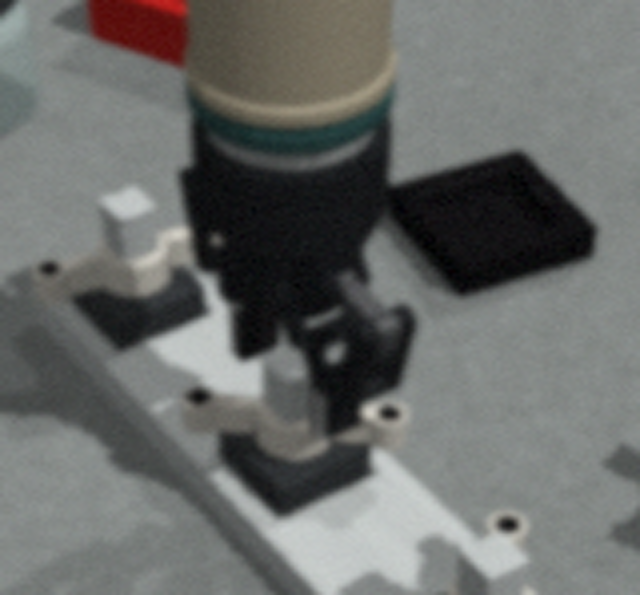

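Picture: the jaws straddle M's post at (288,375), with the tips above the rotor arms at (199,396) and (388,413). Close gently and read the force.

Emit:
play_rows(
  plan=[
    {"dx": 0, "dy": 0, "dz": 0, "ax": 0, "ay": 0, "az": 0, "hand": 0.3},
    {"dx": 0, "dy": 0, "dz": 0, "ax": 0, "ay": 0, "az": 0, "hand": 0.1},
    {"dx": 0, "dy": 0, "dz": 0, "ax": 0, "ay": 0, "az": 0, "hand": 0.1},
    {"dx": 0, "dy": 0, "dz": 0, "ax": 0, "ay": 0, "az": 0, "hand": 0.1},
  ],
  squeeze=25,
)

```text
clock: 12.0
ee_pos: [0.4895, -0.0248, 0.2483]
ee_rot: [0.001, 0.74, 0.673, 0.0]
ft_force: [-0.3, -2.4, 5.4]
grip_width: 0.234
```

```bash
python3 - <<'E'
from h import *
o=get_obs(); print(o['ft_force'].round(2),o['torque'].round(3),o['grip_width'],o['ee_pos'].round(4)); snap('side','g1.png')
o=get_obs(); print(o['ft_force'].round(2),o['torque'].round(3),o['grip_width'])
E
```

```text
[-0.33 -2.39  5.42] [-0.355  0.132 -0.071] 0.23379737680170556 [ 0.4895 -0.0248  0.2483]
[-0.25 -1.85  7.21] [-0.361  0.142 -0.035] 0.23051318451311445
```

Emit:
play_rows(
  plan=[
    {"dx": 0, "dy": 0, "dz": 0, "ax": 0, "ay": 0, "az": 0, "hand": 0.1},
    {"dx": 0, "dy": 0, "dz": -2, "ax": 0, "ay": 0, "az": 0, "hand": 0.1},
    {"dx": 0, "dy": 0, "dz": -5, "ax": 0, "ay": 0, "az": 0, "hand": 0.1},
    {"dx": 0, "dy": 0, "dz": -9, "ax": 0, "ay": 0, "az": 0, "hand": 0.1},
    {"dx": 0, "dy": 0, "dz": -14, "ax": 0, "ay": 0, "az": 0, "hand": 0.1},
    {"dx": 0, "dy": 0, "dz": -22, "ax": 0, "ay": 0, "az": 0, "hand": 0.1},
    {"dx": 0, "dy": 0, "dz": -34, "ax": 0, "ay": 0, "az": 0, "hand": 0.1},
    {"dx": 0, "dy": 0, "dz": -46, "ax": 0, "ay": 0, "az": 0, "hand": 0.1},
    {"dx": 0, "dy": 0, "dz": -56, "ax": 0, "ay": 0, "az": 0, "hand": 0.1},
    {"dx": 0, "dy": 0, "dz": -60, "ax": 0, "ay": 0, "az": 0, "hand": 0.1},
  ],
  squeeze=50,
)

```text
clock: 13.3
ee_pos: [0.4894, -0.0243, 0.3086]
ee_rot: [0.0, 0.74, 0.673, 0.0]
ft_force: [0.7, 0.3, -6.5]
grip_width: 0.228
```

```bash
python3 - <<'E'
from h import *
snap('side','l1.png'); o=get_obs(); print(o['ft_force'].round(2),o['torque'].round(3),o['grip_width'])
rows([[.6934,.0646,.309],[.6934,.0646,.248+.016]])
print(rows([[.4895+.2040,-.0246+.0888,.309]]))
E
```

```text
[ 0.13  0.14 -5.29] [-0.006 -0.012  0.018] 0.22619155137631167
yaw x 84.62 z [ 0.0013  0.     -1.    ] p [ 0.4894 -0.0244  0.3087] F [ 0.1  0.1 -5.3] t 13.35
[[107.7, 194.7, -0.0], [107.7, 194.7, 45.0]]
yaw x 84.62 z [ 0.0013  0.     -1.    ] p [ 0.4894 -0.0244  0.3087] F [ 0.1  0.1 -5.3] t 13.35
[[107.3, 194.9, -0.0]]
None
```

Emit:
play_rows(
  plan=[
    {"dx": 8, "dy": 15, "dz": 0, "ax": 0, "ay": 0, "az": 1, "hand": 0.1},
    {"dx": 24, "dy": 44, "dz": 0, "ax": 0, "ay": 0, "az": 2.5, "hand": 0.1},
    {"dx": 44, "dy": 80, "dz": 0, "ax": 0, "ay": 0, "az": 4.5, "hand": 0.1},
    {"dx": 64, "dy": 116, "dz": 0, "ax": 0, "ay": 0, "az": 6.5, "hand": 0.1},
    {"dx": 84, "dy": 152, "dz": 0, "ax": 0, "ay": 0, "az": 8, "hand": 0.1},
    {"dx": 99, "dy": 180, "dz": 5, "ax": 0, "ay": 0, "az": 8, "hand": 0.1},
    {"dx": 107.5, "dy": 195, "dz": 15, "ax": 0, "ay": 0, "az": 8, "hand": 0.1},
    {"dx": 107.5, "dy": 195, "dz": 30, "ax": 0, "ay": 0, "az": 8, "hand": 0.1},
    {"dx": 107.5, "dy": 195, "dz": 42, "ax": 0, "ay": 0, "az": 8, "hand": 0.1},
    {"dx": 107.5, "dy": 195, "dz": 42, "ax": 0, "ay": 0, "az": 8, "hand": 0.1},
  ],
)

```text
clock: 14.6
ee_pos: [0.6919, 0.0636, 0.2638]
ee_rot: [-0.001, 0.785, 0.62, -0.002]
ft_force: [-0.5, -0.1, -6.1]
grip_width: 0.228
```

```bash
python3 - <<'E'
from h import *
T=snap('top','c_top.png');S=snap('side','c_side.png'); 
rows([[.6934,.0646,.264]])
def ov(f,c,s,h=1):
    z0,u0,v0=c; return cv2.resize(f['image'][v0:v0+150,u0:u0+100,::-1],None,fx=4,fy=4,interpolation=cv2.INTER_CUBIC)
cv2.imwrite('pics/cc.png',np.hstack([ov(T,(0,255,100),0),ov(S,(0,310,100),0)]))
E
```

```text
yaw x 76.59 z [-3.e-04 -2.e-04 -1.e+00] p [0.6932 0.0639 0.2658] F [ 0.   0.8 -6. ] t 14.7
[[0.8, 0.1, 1.8]]
```

View pics/cc.png

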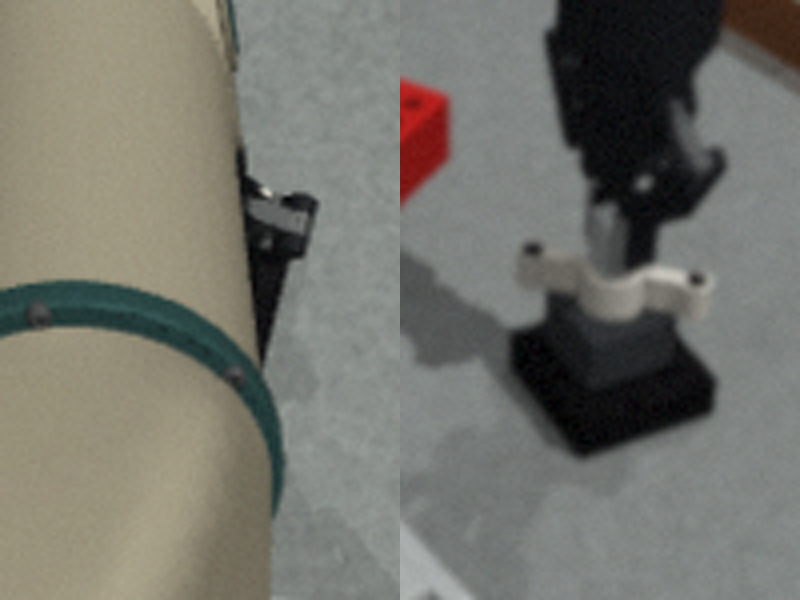

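Picture (right half, side view): M hangs upright and square just above the socket; the top view is blocked by the arm. Feel downward.

Emit:
play_rows(
  plan=[
    {"dx": 0.5, "dy": 0, "dz": 1, "ax": 0, "ay": 0, "az": 0, "hand": 0.1},
    {"dx": 0.5, "dy": 0, "dz": 2, "ax": 0, "ay": 0, "az": 0, "hand": 0.1},
    {"dx": 0.5, "dy": 0, "dz": 3, "ax": 0, "ay": 0, "az": 0, "hand": 0.1},
    {"dx": 0.5, "dy": 0, "dz": 4, "ax": 0, "ay": 0, "az": 0, "hand": 0.1},
    {"dx": 0.5, "dy": 0, "dz": 5, "ax": 0, "ay": 0, "az": 0, "hand": 0.1},
    {"dx": 0.5, "dy": 0, "dz": 6, "ax": 0, "ay": 0, "az": 0, "hand": 0.1},
    {"dx": 0.5, "dy": 0, "dz": 7, "ax": 0, "ay": 0, "az": 0, "hand": 0.1},
  ],
)

```text
clock: 15.58
ee_pos: [0.6938, 0.0647, 0.2604]
ee_rot: [0.0, 0.785, 0.62, 0.0]
ft_force: [-4.3, -1.0, 10.2]
grip_width: 0.226
```

```bash
python3 - <<'E'
from h import *
o=get_obs(); print(o['ft_force'].round(2),o['torque'].round(3),o['ee_pos'].round(4),o['joint_efforts'].round(2))
rows([[.6934,.0646,.264]])
E
```

```text
[-4.3  -0.99 10.25] [-0.068  1.084  0.04 ] [0.6938 0.0647 0.2604] [-5.100e-01 -5.878e+01  1.500e-01 -1.686e+01  1.000e-02 -1.630e+00
 -8.000e-02]
yaw x 76.61 z [ 8.e-04 -1.e-04 -1.e+00] p [0.6938 0.0647 0.2604] F [-4.3 -1.  10.2] t 15.57
[[-0.2, -0.3, -3.6]]
```

Emit:
play_rows(
  plan=[
    {"dx": 0, "dy": 0, "dz": -1, "ax": 0, "ay": 0, "az": 0, "hand": 0.1},
    {"dx": -0.3, "dy": -1.5, "dz": -1, "ax": 0, "ay": 0, "az": 0, "hand": 0.1},
    {"dx": -0.3, "dy": -1.5, "dz": 0, "ax": 0, "ay": 0, "az": 0, "hand": 0.1},
    {"dx": -0.3, "dy": -1.5, "dz": 0, "ax": 0, "ay": 0, "az": 0, "hand": 0.1},
  ],
)

```text
clock: 16.08
ee_pos: [0.6929, 0.0647, 0.2604]
ee_rot: [0.001, 0.785, 0.62, 0.001]
ft_force: [-1.9, -1.0, 7.4]
grip_width: 0.225
```

```bash
python3 - <<'E'
from h import *
o=get_obs(); print(o['ft_force'].round(2),o['torque'].round(3),o['ee_pos'].round(4)); snap('side','d1.png')
o=get_obs(); print(o['ft_force'].round(2),o['torque'].round(3),o['ee_pos'].round(4))
E
```

```text
[-1.87 -1.04  7.41] [-0.082  0.317  0.053] [0.6929 0.0647 0.2604]
[-2.17 -1.97  7.01] [-0.028  0.333  0.039] [0.6929 0.0647 0.2603]
```

Emit:
play_rows(
  plan=[
    {"dx": 0, "dy": 0, "dz": -1, "ax": 0, "ay": 0, "az": 0, "hand": 0.1},
    {"dx": -1.5, "dy": -0.2, "dz": -1, "ax": 0, "ay": 0, "az": 0, "hand": 0.1},
    {"dx": -1.5, "dy": -0.2, "dz": 0, "ax": 0, "ay": 0, "az": 0, "hand": 0.1},
    {"dx": -1.5, "dy": -0.2, "dz": 0, "ax": 0, "ay": 0, "az": 0, "hand": 0.1},
  ],
)

```text
clock: 16.62
ee_pos: [0.6926, 0.0643, 0.2603]
ee_rot: [0.001, 0.785, 0.62, 0.002]
ft_force: [0.8, 1.1, 7.1]
grip_width: 0.22
```

```bash
python3 - <<'E'
from h import *
o=get_obs(); print(o['ft_force'].round(2),o['torque'].round(3),o['ee_pos'].round(4)); snap('side','d2.png')
o=get_obs(); print(o['ft_force'].round(2),o['torque'].round(3),o['ee_pos'].round(4))
E
```

```text
[0.83 1.06 7.07] [ 0.493 -0.286 -0.05 ] [0.6926 0.0643 0.2603]
[1.32 1.42 7.65] [ 0.494 -0.319 -0.074] [0.6926 0.0643 0.2603]
```

Emit:
play_rows(
  plan=[
    {"dx": 0, "dy": 0, "dz": -3, "ax": 0, "ay": 0, "az": 0, "hand": 0.1},
    {"dx": 0, "dy": 0, "dz": -6, "ax": 0, "ay": 0, "az": 0, "hand": 0.1},
    {"dx": 0, "dy": 0, "dz": -6, "ax": 0, "ay": 0, "az": 0, "hand": 0.1},
  ],
)

```text
clock: 17.05
ee_pos: [0.6909, 0.0633, 0.2636]
ee_rot: [-0.001, 0.785, 0.62, -0.001]
ft_force: [0.4, 0.4, -6.8]
grip_width: 0.223
```

```bash
python3 - <<'E'
from h import *
S=snap('side','e_side.png'); o=get_obs(); p=o['ee_pos']; rows([[.6934,.0646,.264]])
k=7; u0,v0=330,145; im=S['image'][v0:v0+75,u0:u0+85,::-1].astype(float)
im=np.clip(255*(im/255)**.5,0,255).astype(np.uint8)
a=cv2.resize(im,None,fx=8,fy=7.5,interpolation=cv2.INTER_CUBIC)
def box(cx,cy,yaw,h,z,col):
    c,s=np.cos(yaw),np.sin(yaw); P=np.array([[cx+c*x-s*y,cy+s*x+c*y,z] for x,y in((h,h),(h,-h),(-h,-h),(-h,h))])
    q=(proj(S,P)-[u0-.5,v0-.5])*[8,7.5]; cv2.polylines(a,[np.round(q).astype(np.int32)],True,col,1)
for z in(0,.025): box(.6938,.0655,-.232,.04,z,(0,255,255))
box(.6938,.0655,-.232,.02625,.025,(0,255,0))
zb=p[2]-.248+.013; print(zb)
# side-cam bias for the hand unknown; draw nominal
for z in(zb,zb+.032): box(p[0],p[1],-.234,.025,z,(0,0,255))
box(p[0],p[1],-.234,.01,zb+.088,(0,0,255))
cv2.imwrite('pics/ec.png',a)
E
```

```text
yaw x 76.62 z [-2.1e-03 -4.0e-04 -1.0e+00] p [0.691  0.0634 0.2637] F [ 0.3  0.7 -5.8] t 17.1
[[1.8, 2.0, -0.3]]
0.028725855770767014
```

View pics/ec.png

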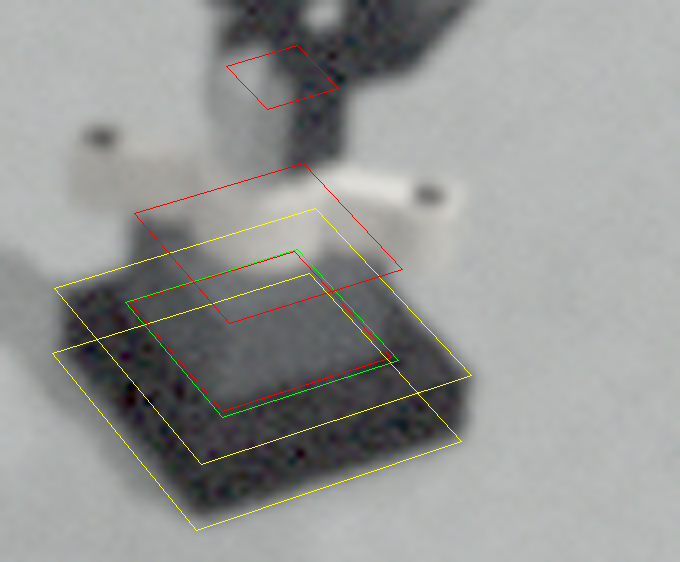

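Picture: the block hangs square over the socket and the outlines agree to about 2 mm, so this needs fine feeling. The contact moments point to the +y rim, so I'll try about 1 mm further toward −y, lifted clear first.

Emit:
play_rows(
  plan=[
    {"dx": 0, "dy": 0.8, "dz": 0, "ax": 0, "ay": 0, "az": 0, "hand": 0.1},
    {"dx": 0, "dy": 0.8, "dz": 2, "ax": 0, "ay": 0, "az": 0, "hand": 0.1},
    {"dx": 0, "dy": 0.8, "dz": 3, "ax": 0, "ay": 0, "az": 0, "hand": 0.1},
    {"dx": 0, "dy": 0.8, "dz": 4, "ax": 0, "ay": 0, "az": 0, "hand": 0.1},
    {"dx": 0, "dy": 0.8, "dz": 4.5, "ax": 0, "ay": 0, "az": 0, "hand": 0.1},
    {"dx": 0, "dy": 0.8, "dz": 4.5, "ax": 0, "ay": 0, "az": 0, "hand": 0.1},
  ],
)

```text
clock: 17.85
ee_pos: [0.6923, 0.0633, 0.2604]
ee_rot: [0.0, 0.785, 0.62, 0.0]
ft_force: [-0.4, 0.7, -4.9]
grip_width: 0.225
```

```bash
cat >> h.py <<'E'
def feel():
    o=get_obs(); W=6.5; F=o['ft_force']+[0,0,W]; T=o['torque']; rz=-.236
    ry=(T[0]+rz*F[1])/F[2]; rx=(rz*F[0]-T[1])/F[2]
    q=o['ee_rot']; R=Ro.from_quat(q[[1,2,3,0]]).as_matrix()
    print('F',F.round(1),'T',T.round(2),'contact mm xy',(rx*1e3).round(1),(ry*1e3).round(1),'p',(o['ee_pos']*1e3).round(1),'yaw',np.degrees(np.arctan2(R[1,0],R[0,0])).round(1),'tz',R[:2,2].round(4),'g',round(o['grip_width'],3),'t',round(o['clock'],2))
E
python3 -c "
from h import *
feel()"
```

```text
F [-0.4  0.7  1.6] T [0.02 0.14 0.03] contact mm xy -24.6 -88.9 p [692.3  63.3 260.4] yaw 76.6 tz [0. 0.] g 0.225 t 17.85
```

Emit:
play_rows(
  plan=[
    {"dx": 0, "dy": 0, "dz": 0.7, "ax": 0, "ay": 0, "az": 0, "hand": 0.1},
    {"dx": 0, "dy": 0, "dz": 1.4, "ax": 0, "ay": 0, "az": 0, "hand": 0.1},
    {"dx": 0, "dy": 0, "dz": 1.4, "ax": 0, "ay": 0, "az": 0, "hand": 0.1},
  ],
)

```text
clock: 18.23
ee_pos: [0.6926, 0.0632, 0.2601]
ee_rot: [0.0, 0.785, 0.62, 0.0]
ft_force: [-1.8, -0.1, 4.8]
grip_width: 0.223
```

```bash
python3 -c "
from h import *
feel()"
```

```text
F [-1.8 -0.1 11.3] T [-0.05  0.81  0.06] contact mm xy -34.8 -3.3 p [692.6  63.2 260.1] yaw 76.6 tz [ 0.0011 -0.    ] g 0.223 t 18.23
```

Emit:
play_rows(
  plan=[
    {"dx": 0, "dy": 0, "dz": -2, "ax": 0, "ay": 0, "az": 0, "hand": 0.1},
    {"dx": 0.4, "dy": 1.5, "dz": -2, "ax": 0, "ay": 0, "az": 0, "hand": 0.1},
    {"dx": 0.4, "dy": 1.5, "dz": -1, "ax": 0, "ay": 0, "az": 0, "hand": 0.1},
    {"dx": 0.4, "dy": 1.5, "dz": 0, "ax": 0, "ay": 0, "az": 0, "hand": 0.1},
    {"dx": 0.4, "dy": 1.5, "dz": 0.5, "ax": 0, "ay": 0, "az": 0, "hand": 0.1},
    {"dx": 0.4, "dy": 1.5, "dz": 0.5, "ax": 0, "ay": 0, "az": 0, "hand": 0.1},
  ],
)

```text
clock: 18.98
ee_pos: [0.6943, 0.0629, 0.2596]
ee_rot: [0.001, 0.785, 0.62, 0.001]
ft_force: [-2.4, -1.1, 6.3]
grip_width: 0.222
```

```bash
python3 -c "
from h import *
feel()"
```

```text
F [-2.4 -1.1 12.8] T [-0.24  0.92  0.11] contact mm xy -27.3 0.8 p [694.3  62.9 259.6] yaw 76.6 tz [ 0.0017 -0.0006] g 0.222 t 18.98
```

Emit:
play_rows(
  plan=[
    {"dx": 0, "dy": 0, "dz": -2.5, "ax": 0, "ay": 0, "az": 0, "hand": 0.1},
    {"dx": 0.8, "dy": 1.5, "dz": -2.5, "ax": 0, "ay": 0, "az": 0, "hand": 0.1},
    {"dx": 0.8, "dy": 1.5, "dz": -1, "ax": 0, "ay": 0, "az": 0, "hand": 0.1},
    {"dx": 0.8, "dy": 1.5, "dz": 0, "ax": 0, "ay": 0, "az": 0, "hand": 0.1},
    {"dx": 0.8, "dy": 1.5, "dz": 0.5, "ax": 0, "ay": 0, "az": 0, "hand": 0.1},
    {"dx": 0.8, "dy": 1.5, "dz": 0.5, "ax": 0, "ay": 0, "az": 0, "hand": 0.1},
  ],
)

```text
clock: 19.73
ee_pos: [0.6954, 0.0632, 0.2574]
ee_rot: [0.0, 0.785, 0.62, -0.0]
ft_force: [-0.3, -3.9, -6.4]
grip_width: 0.224
```

```bash
python3 -c "
from h import *
feel()"
```

```text
F [-0.3 -3.9  0.1] T [-1.12  0.11 -0.14] contact mm xy -362.7 -1826.9 p [695.4  63.2 257.4] yaw 76.6 tz [-0.0004 -0.001 ] g 0.224 t 19.73
```

It has entered the mouth (z 2.5 mm lower with no vertical load). Ease off the side force and go on down.

Emit:
play_rows(
  plan=[
    {"dx": -0.6, "dy": 0.2, "dz": 0, "ax": 0, "ay": 0, "az": 0, "hand": 0.1},
    {"dx": -0.6, "dy": 0.2, "dz": 1, "ax": 0, "ay": 0, "az": 0, "hand": 0.1},
    {"dx": -0.6, "dy": 0.2, "dz": 2, "ax": 0, "ay": 0, "az": 0, "hand": 0.1},
    {"dx": -0.6, "dy": 0.2, "dz": 3, "ax": 0, "ay": 0, "az": 0, "hand": 0.1},
    {"dx": -0.6, "dy": 0.2, "dz": 3, "ax": 0, "ay": 0, "az": 0, "hand": 0.1},
  ],
)

```text
clock: 20.35
ee_pos: [0.6956, 0.063, 0.2548]
ee_rot: [0.0, 0.785, 0.62, -0.0]
ft_force: [-0.8, -4.8, -4.8]
grip_width: 0.222
```

```bash
python3 -c "
from h import *
feel()"
```

```text
F [-0.8 -4.8  1.7] T [-1.17  0.26 -0.07] contact mm xy -36.9 -24.9 p [695.6  63.  254.8] yaw 76.6 tz [ 0.0001 -0.0004] g 0.222 t 20.35
```

Emit:
play_rows(
  plan=[
    {"dx": -0.7, "dy": 0, "dz": 0, "ax": 0, "ay": 0, "az": 0, "hand": 0.1},
    {"dx": -0.7, "dy": 0, "dz": 1, "ax": 0, "ay": 0, "az": 0, "hand": 0.1},
    {"dx": -0.7, "dy": 0, "dz": 2, "ax": 0, "ay": 0, "az": 0, "hand": 0.1},
    {"dx": -0.7, "dy": 0, "dz": 3, "ax": 0, "ay": 0, "az": 0, "hand": 0.1},
    {"dx": -0.7, "dy": 0, "dz": 3, "ax": 0, "ay": 0, "az": 0, "hand": 0.1},
  ],
)

```text
clock: 20.98
ee_pos: [0.6954, 0.0627, 0.2516]
ee_rot: [-0.0, 0.785, 0.62, 0.0]
ft_force: [0.3, -2.6, -5.2]
grip_width: 0.221
```

```bash
python3 -c "
from h import *
feel()"
```

```text
F [ 0.3 -2.6  1.3] T [-0.86  0.02 -0.07] contact mm xy -61.5 -185.1 p [695.4  62.7 251.6] yaw 76.6 tz [0.     0.0003] g 0.221 t 20.98
```

Emit:
play_rows(
  plan=[
    {"dx": -0.5, "dy": 0, "dz": 0.8, "ax": 0, "ay": 0, "az": 0, "hand": 0.1},
    {"dx": -0.5, "dy": 0, "dz": 1.6, "ax": 0, "ay": 0, "az": 0, "hand": 0.1},
    {"dx": -0.5, "dy": 0, "dz": 2.4, "ax": 0, "ay": 0, "az": 0, "hand": 0.1},
    {"dx": -0.5, "dy": 0, "dz": 3, "ax": 0, "ay": 0, "az": 0, "hand": 0.1},
    {"dx": -0.5, "dy": 0, "dz": 3, "ax": 0, "ay": 0, "az": 0, "hand": 0.1},
  ],
)

```text
clock: 21.6
ee_pos: [0.6953, 0.0625, 0.2488]
ee_rot: [-0.0, 0.785, 0.62, 0.0]
ft_force: [-1.0, -0.8, -5.8]
grip_width: 0.223
```

```bash
python3 -c "
from h import *
feel()"
```

```text
F [-1.  -0.8  0.7] T [-0.2   0.09 -0.04] contact mm xy 211.0 -1.4 p [695.3  62.5 248.8] yaw 76.6 tz [0.     0.0007] g 0.223 t 21.6
```

Emit:
play_rows(
  plan=[
    {"dx": 0, "dy": 0, "dz": 0.5, "ax": 0, "ay": 0, "az": 0, "hand": 0.1},
    {"dx": 0, "dy": 0, "dz": 1, "ax": 0, "ay": 0, "az": 0, "hand": 0.1},
    {"dx": 0, "dy": 0, "dz": 1.5, "ax": 0, "ay": 0, "az": 0, "hand": 0.1},
    {"dx": 0, "dy": 0, "dz": 1.5, "ax": 0, "ay": 0, "az": 0, "hand": 0.1},
  ],
)

```text
clock: 22.1
ee_pos: [0.6953, 0.0624, 0.2487]
ee_rot: [-0.0, 0.785, 0.62, 0.0]
ft_force: [-4.8, -0.6, 5.7]
grip_width: 0.223
```

```bash
python3 -c "
from h import *
feel()"
```

```text
F [-4.8 -0.6 12.2] T [-0.1   0.92  0.03] contact mm xy 16.9 3.7 p [695.3  62.4 248.7] yaw 76.6 tz [0.0005 0.0007] g 0.223 t 22.1
```

Floor contact at z 248.7 mm, which matches the pocket height at the grasp (248.3) and is ~12 mm below rim contact. Relax the load, then release and rise.

Emit:
play_rows(
  plan=[
    {"dx": 0, "dy": -0.3, "dz": -0.8, "ax": 0, "ay": 0, "az": 0, "hand": 0.1},
    {"dx": 0, "dy": -0.3, "dz": -0.8, "ax": 0, "ay": 0, "az": 0, "hand": 0.26},
    {"dx": 0, "dy": -0.3, "dz": -0.8, "ax": 0, "ay": 0, "az": 0, "hand": 0.35},
    {"dx": 0, "dy": -0.3, "dz": -0.8, "ax": 0, "ay": 0, "az": 0, "hand": 0.6},
    {"dx": 0, "dy": -0.3, "dz": -0.8, "ax": 0, "ay": 0, "az": 0, "hand": 0.6},
    {"dx": 0, "dy": -0.3, "dz": -8, "ax": 0, "ay": 0, "az": 0, "hand": 0.6},
    {"dx": 0, "dy": -0.3, "dz": -25, "ax": 0, "ay": 0, "az": 0, "hand": 0.6},
    {"dx": 0, "dy": -0.3, "dz": -55, "ax": 0, "ay": 0, "az": 0, "hand": 0.6},
    {"dx": 0, "dy": -0.3, "dz": -95, "ax": 0, "ay": 0, "az": 0, "hand": 0.6},
    {"dx": 10, "dy": -20, "dz": -130, "ax": 0, "ay": 0, "az": 0, "hand": 0.6},
    {"dx": 40, "dy": -50, "dz": -140, "ax": 0, "ay": 0, "az": 0, "hand": 0.6},
    {"dx": 85, "dy": -90, "dz": -140, "ax": 0, "ay": 0, "az": 0, "hand": 0.6},
  ],
)

```text
clock: 23.6
ee_pos: [0.6278, 0.1646, 0.3905]
ee_rot: [0.002, 0.786, 0.618, 0.002]
ft_force: [0.6, 1.2, -0.9]
grip_width: 0.601
```

Emit:
play_rows(
  plan=[
    {"dx": 50, "dy": -35, "dz": 0, "ax": 0, "ay": 0, "az": 0, "hand": 0.6},
    {"dx": 100, "dy": -70, "dz": 0, "ax": 0, "ay": 0, "az": 0, "hand": 0.6},
    {"dx": 150, "dy": -105, "dz": 0, "ax": 0, "ay": 0, "az": 0, "hand": 0.6},
    {"dx": 200, "dy": -130, "dz": 0, "ax": 0, "ay": 0, "az": 0, "hand": 0.6},
    {"dx": 250, "dy": -150, "dz": 0, "ax": 0, "ay": 0, "az": 0, "hand": 0.6},
    {"dx": 290, "dy": -160, "dz": 0, "ax": 0, "ay": 0, "az": 0, "hand": 0.6},
    {"dx": 290, "dy": -160, "dz": 0, "ax": 0, "ay": 0, "az": 0, "hand": 0.6},
  ],
)

```text
clock: 24.48
ee_pos: [0.5364, 0.4892, 0.3882]
ee_rot: [-0.002, 0.783, 0.622, 0.001]
ft_force: [0.0, -0.7, 0.3]
grip_width: 0.596
```

```bash
python3 - <<'E'
from h import *
T=snap('top','f_top.png');S=snap('side','f_side.png'); o=get_obs(); print(o['clock'],o['ft_force'].round(1),o['grip_width'])
s0=np.load('pics/side0.png.npz')['image'].astype(int)
for n,f in(('t',T),('s',S)): print(n,est(f,'L'),est(f,'R'))
r=lambda im:cv2.resize(im,None,fx=4,fy=4,interpolation=cv2.INTER_CUBIC)
g=lambda im:np.clip(255*(im/255.)**.6,0,255).astype(np.uint8)
a=r(g(T['image'][130:205,255:355,::-1])); b=r(g(S['image'][140:215,315:415,::-1]))
c=cv2.resize(T['image'][60:300,110:560,::-1],(800,300),interpolation=cv2.INTER_AREA)
cv2.imwrite('pics/fin.png',np.vstack([np.hstack([a,b]),c]))
E
```

```text
24.575 [-0.1  0.4  0.3] 0.5991613431649067
t (166, 198.0, 45.0) (132, 193.0, 56.0)
s (166, 122.0, 63.0) (132, 156.0, 59.0)
```

View pics/fin.png

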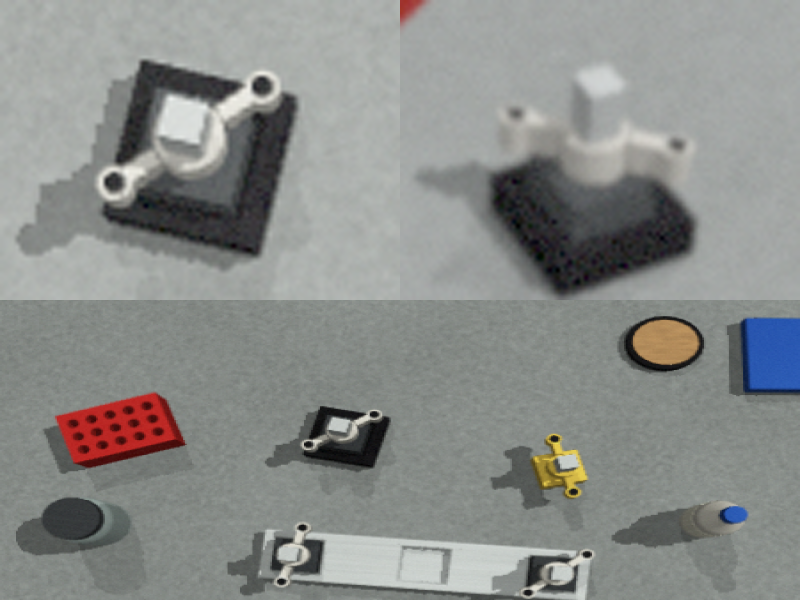

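Final picture: M stands upright in the socket (block inside the rim), L and R are in their pockets, the middle pocket is empty, and the bystanders are in place. One numeric height check.

```bash
python3 - <<'E'
from h import *
from scipy.optimize import least_squares
T=np.load('pics/f_top.png.npz');S=np.load('pics/f_side.png.npz')
c=lambda L,u,v:np.array([((x+.5)/4-.5+u,(y+.5)/4-.5+v) for x,y in L])
t=c([(262,86),(115,182)],255,130); s=c([(516-400,114),(677-400,145)],315,140)
def tri(a,b):
    r=least_squares(lambda X:np.r_[proj(T,X)[0]-a,proj(S,X)[0]-b],[.69,.065,.07],x_scale=.01); return r.x*1e3,np.abs(r.fun).max()
# sleeve pairing: far sleeve(+x,-y) <-> side right? try both
for k in(0,1): print([(x.round(1).tolist(),round(e,1)) for x,e in (tri(t[0],s[k]),tri(t[1],s[1-k]))])
# reference at the start (known z 69): L sleeves
T0=lambda x,y:np.array((250+(x+.5)/4-.5,140+(y+.5)/3.5-.5)); S0=lambda x,y:np.array((230+(x+.5)/4-.5,165+(y+.5)/3-.5))
for a,b in(((111,355),(249,82)),((83,510),(93,130)),((370,383),(389,199)),((417,537),(277,288))): print('ref',tri(T0(*a),S0(*b))[0].round(1))
b0=np.load('pics/top0.png.npz')['image'].astype(int); d=np.abs(b0-T['image'].astype(int)).max(2)
for n,(u,v) in dict(jar=(155,235),bottle=(515,235),tube=(178,163)).items(): print(n,(d[v-30:v+30,u-35:u+35]>40).sum())
E
```

```text
[([680.1, 50.8, 100.1], np.float64(20.9)), ([705.3, 77.5, 42.0], np.float64(21.2))]
[([715.3, 29.0, 72.3], np.float64(0.1)), ([669.1, 98.5, 72.1], np.float64(0.0))]
ref [543.8 108.   72.1]
ref [460.8 120.2  71.2]
ref [529.5 -13.6  71.2]
ref [448.2 -36.   70.9]
jar 0
bottle 0
tube 0
```

```bash
python3 -c "
from rig import hand_in
print(hand_in())"
```

```text
the job is handed in; nothing more can be done
None
```

The job is done and handed in at about 24.6 s of the 72 s allowed.

**Rotors:** I pushed each rotor once, anticlockwise, with all three units in the rack.
- The +y end unit and the −y end unit run free. The camera tracked them through about 420° and 450°.
- The middle unit binds. It stopped dead after about 119°.

**Transfer:** I then lifted the middle unit out, felt it into the repair socket and released it. It caught on the socket rim a few times with contact forces of up to about 17 N, and I moved it a millimetre or two each time until it dropped in.

**Last checks:**
- **Seating:** the unit touched the pocket floor with the hand within 0.4 mm of its height at the rack grasp, and about 12 mm below rim contact.
- **Upright:** after release both sleeves measured level, at 72.2 mm. The same measurement gave 71–72 mm for units known to be seated, so it reads about 2 mm high.
- **Other items:** the two free units are still in their pockets. The jar, bottle and tube rack show no change in the top picture. The gripper is clear of everything.

**What disagreed:**
- The first move call was refused because two fields were missing; nothing moved.
- The hand position at which the unit went in was about 2 mm from where the cameras put the socket, which is within their calibration error.

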